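Fetch the hand stamp from its holder to the notepad

TASK

Lift the round hand stamp straight up out of its pocket in the wooden holder by its loop handle, and set it down gently, upright and wholly on the notepad, ready for use. Leave the knob-shaped paperweight in its pocket.

Things in the scene. Friction and masses are not known exactly. Their poses are not given: they have to be found in the camera images.
- seal_stamp: Black round hand stamp, 79 mm tall, 0.09 kg; origin: centre of its underside, z up. Its base (46 mm diameter, 19 mm high) starts sunk in either pocket of the holder, top 2 mm below the holder's top. A thin neck carries an upright ring handle, from 35 to 79 mm up, centre 57 mm up, 30 mm wide along the stamp's y, 6 mm thick along its x. Grip the ring across its 30 mm width, 57 mm above the origin.
- dumbbell_knob: Black turned paperweight shaped like a dumb-bell knob (two round bulges with a narrower waist), 41 mm diameter, 56 mm tall, 0.2 kg, loose, sunk 21 mm deep in the holder's other pocket. Its origin is the centre of its underside, z up. To be left in its pocket.
- holder: Wooden holder, a flat block 84 mm (its x) by about 184 mm (its y), 28 mm high, fixed to the table; its origin is the centre of its underside. Two round pockets with thin brass rims, 50 mm diameter and 21 mm deep (floor 7 mm above the table), centred at y = -45 mm and y = +45 mm, x = 0 in its own axes.
- notepad: Cream-coloured notepad, a flat block 134 mm (its x) by 100 mm (its y), fixed to the table, pages up; its origin is the centre of its underside. The page the stamp stands on is 9 mm above the table; the thin wire binding along its +x edge reaches 12 mm.
There are look-alikes about, which are no part of the job. Leave any blue, pink or red look-alike of the seal_stamp alone.

How it is judged:
By the outcome, as a careful person would: the job done as asked, in the order asked, and still so for the second after the job is handed in, with the robot touching nothing.
It also fails if it takes over 42 s, if anything falls off the work surface, if the arm or the gripper's body presses on something with over 40 N, if the wrist force passes 120 N, or if a joint passes its speed limit or range.

ROBOT

A 6-joint arm with a two-finger parallel gripper is mounted at the origin on a cart in front of the work surface, level with it; the furniture and walls round the work are solid. World frame = base frame: x ahead of the robot, y to its left, z up, the work surface at z = 0. Lengths are in mm, angles in rad, forces in N, time in s.
With the tool pointing down it reaches from about 350 to 875 mm from the base axis. Payload 4.2 kg.
Tool frame: the origin (TCP) lies at the very end of the fingers, on their centre line; the grasp point (between the pads) lies arm.hold_point_z behind it (arm.hold_point_z is the distance from the TCP to the grasp point, in mm); z points along the fingers, y is the direction in which the jaws open and shut (so a half turn about z gives the same grasp; the last joint's range is limited). The gripper opens to 85 mm and grips with 20 to 120 N. Pads are 22 mm wide; open, the fingers measure 114 mm over their backs; the gripper's body (76 mm by 85 mm) begins 54 mm behind the grasp point. The pads swing forward as they close: fully open they stand 13 mm farther back than shut.
Start: joints at [-0.883, 0.385, 0.008, 0, -1.194, -0.259], TCP at [259.875, -568.388, 231.312] pointing down, gripper open.
Joint ranges: [-3.14, 3.14], [-1.21, 2.06], [-1.07, 1.41], [-3.16, 2.05], [-2.99, -0.16], [-3.1, 3.1]. Speed limits (rad/s): [2.79, 2.79, 3.14, 3.14, 3.14, 3.14].

INTERFACE

Orientations are given as a unit quaternion [x, y, z, w].
In Python, from bench import arm gives the robot as it stands.
- The arm moves only by the tool step_arm, never from a script. Its argument "series" is a list of rows, each a list of 6 numbers: the shift along the world's x, y, z scaled (see below), then the turn, a rotation vector about the world's x, y, z scaled (see below). A call has 1 to 12 rows; each row is the pose to reach, as a shift and turn from the pose commanded when the call began; what a row does not reach only later rows make up. The controller multiplies each number of a shift by 400 mm and each number of a turn by pi/2 rad. A row lasts 1/12 s, in which the tool goes at most 41.7 mm and 7.16 degrees, less where a joint would pass 70% of its speed; a pose out of reach is approached as far as the arm can. A call with a number of a shift or a turn outside -1 to 1 is refused whole. A call with a gripper value outside its range is refused whole. "jaw" is the opening, from -1 (shut) to 1 (fully open), set as the call begins (left out, the last holds). The fingers move at their own pace and stop on an object; the grip force is fixed at half the most. Time passes only in rows, so rows that repeat a pose let the fingers close. It gives the time, the measured TCP pose, the force and the opening at its end, in the units of the state.
- arm.read_state(): the state, without advancing time (a new reading comes with each control period).
- arm.get_image(name): name is "side" or "top" or "wrist"; returns a dict with "image" (400x640x3 uint8, red, green, blue), "camera_matrix" (3x3 intrinsics, pixels), "world_from_camera" (4x4, takes a point from camera to world coordinates). Camera axes: x right, y up, looking along -z (the intrinsics and any distortion apply to the point x, -y, -z); pixel columns grow to the right and rows downward; lengths in mm; the calibration is good to about 2 mm. The wrist camera is an equidistant fisheye: a pixel r from the principal point sees the ray r / f radians off the axis. A picture is of the moment at which its call begins. There is no depth.
- arm.job_done(): hands the job in, once; it reports no verdict.
The state is a dict: "clock": time; "joints": joint angles; "joint_vel": joint speeds; "joint_efforts": joint torques, N m; "position": TCP position; "ee_rot": TCP orientation; "contact_force": force on the tool from outside, world axes, zero at the start; "wrist_torque": the same for the moment, N m; "gripper_width": finger opening in mm.
Only numpy, scipy, OpenCV 4.12 (cv2) and the standard library are available. Lean on these libraries where they do the work, as an engineer would, in place of code of your own. Each camera call takes 0.05 s, during which the arm holds its last target.

## Working session

There is one attempt and no reset: what is moved stays moved. The work goes in short steps, Python scripts to look and compute and a tool call to move; the robot and the scene stay as the last step left them, time stands still between calls to the robot, and variables do not carry over. Pictures are saved under pics/ and viewed, and the job is handed in when it is done.

Besides the shell and the picture viewer there is one more tool, called by a JSON object that holds its "fn" and its "kwargs". step_arm: Moves the arm, as the interface text tells. Shifts and turns lie within -1 to 1; 1 stands for 400 mm of shift or pi/2 rad of turn. Its arguments: {"type":"object","properties":{"series":{"type":"array","items":{"type":"array","items":{"type":"number","minimum":-1,"maximum":1}}},"jaw":{"type":"number"}},"required":["series"]}

```bash
ls; mkdir -p pics; cat > h.py <<'E'
import numpy as np,cv2,pickle
from bench import arm
def grab(n,tag):
    d=arm.get_image(n); cv2.imwrite(f'pics/{tag}.png',d['image'][:,:,::-1]); pickle.dump(d,open(f'pics/{tag}.pkl','wb')); return d
def load(tag): return pickle.load(open(f'pics/{tag}.pkl','rb'))
def ray(d,u,v,fish=False):
    K=np.array(d['camera_matrix']);T=np.array(d['world_from_camera'])
    x=(u-K[0,2])/K[0,0];y=(v-K[1,2])/K[1,1]
    if fish:
        r=np.hypot(x,y); s=np.sin(r)/r if r>1e-9 else 1; c=np.array([x*s,-y*s,-np.cos(r)])
    else: c=np.array([x,-y,-1.])
    return T[:3,3],T[:3,:3]@c
def atz(d,u,v,z,fish=False):
    o,r=ray(d,u,v,fish); return o+r*(z-o[2])/r[2]
def proj(d,p,fish=False):
    K=np.array(d['camera_matrix']);T=np.array(d['world_from_camera'])
    c=T[:3,:3].T@(np.array(p)-T[:3,3]); x,y,z=c[0],-c[1],-c[2]
    if fish:
        h=np.hypot(x,y);a=np.arctan2(h,z);x,y=x/h*a,y/h*a
    else: x,y=x/z,y/z
    return np.array([K[0,0]*x+K[0,2],K[1,1]*y+K[1,2]])
E
python3 - <<'E'
from h import *
for n in('top','side','wrist'):
    d=grab(n,n+'0'); print(n,d['camera_matrix'],np.round(d['world_from_camera'],3))
print(arm.read_state(),arm.hold_point_z)
E
```

```text
pics
top [[382.83408074   0.         317.65590153]
 [  0.         382.83408074 188.42375136]
 [  0.           0.           1.        ]] [[ 1.10000e-02  9.90000e-01 -1.42000e-01  3.71183e+02]
 [-1.00000e+00  1.00000e-02 -9.00000e-03  1.42489e+02]
 [-8.00000e-03  1.42000e-01  9.90000e-01  8.89586e+02]
 [ 0.00000e+00  0.00000e+00  0.00000e+00  1.00000e+00]]
side [[489.12267699   0.         318.15615452]
 [  0.         489.12267699 192.45772165]
 [  0.           0.           1.        ]] [[-9.330000e-01  1.580000e-01 -3.220000e-01  9.546900e+01]
 [-3.590000e-01 -3.840000e-01  8.510000e-01  1.144083e+03]
 [ 1.000000e-02  9.100000e-01  4.150000e-01  5.164770e+02]
 [ 0.000000e+00  0.000000e+00  0.000000e+00  1.000000e+00]]
wrist [[309.70691629   0.         321.21971826]
 [  0.         309.70691629 196.6958455 ]
 [  0.           0.           1.        ]] [[-4.15000e-01 -8.61000e-01 -2.94000e-01  1.83881e+02]
 [ 9.10000e-01 -3.91000e-01 -1.38000e-01 -6.05074e+02]
 [ 4.00000e-03 -3.24000e-01  9.46000e-01  3.72991e+02]
 [ 0.00000e+00  0.00000e+00  0.00000e+00  1.00000e+00]]
{'clock': 0.15, 'joints': array([-8.83403923e-01,  3.85367453e-01,  6.92205762e-03, -3.59731727e-04,
       -1.19399702e+00, -2.58586499e-01]), 'joint_vel': array([-0.00121633, -0.00239908,  0.0054807 ,  0.00154105,  0.00057888,
        0.00055084]), 'joint_efforts': array([-3.60694467e-04, -3.92679048e+01,  1.88581288e+01,  4.18852329e+00,
       -3.38322032e-03, -1.16362736e-05]), 'position': array([ 259.68493239, -568.00337804,  230.47233575]), 'ee_rot': array([-2.12699214e-01,  9.77117362e-01,  8.08846154e-04, -2.26099675e-04]), 'contact_force': array([ 0.71187609, -0.81434663, -0.23086389]), 'wrist_torque': array([ 0.00801847, -0.0122301 , -0.00287511]), 'gripper_width': 85.02720221973235} 18.700000000000003
```

```bash
echo
```

```text
(no output)
```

View pics/top0.png

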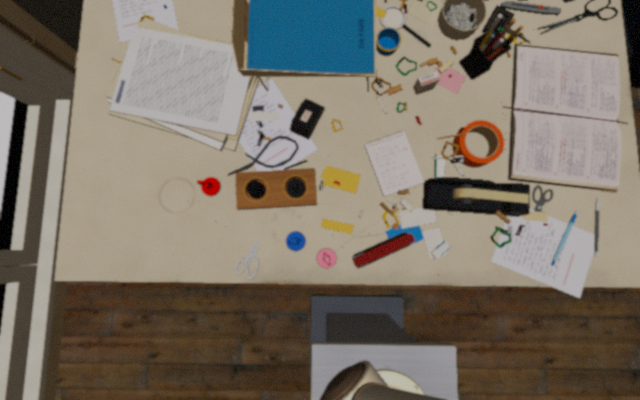

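View pics/side0.png

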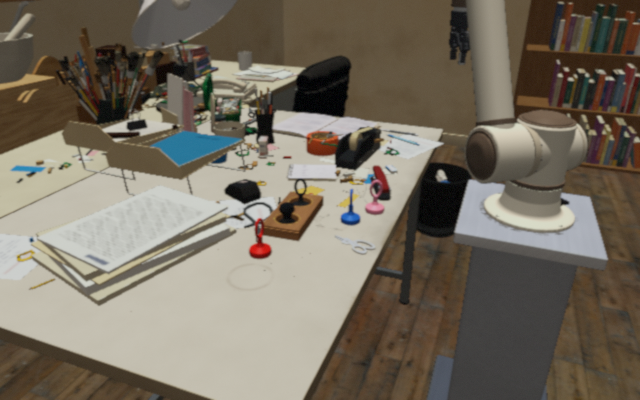

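View pics/wrist0.png

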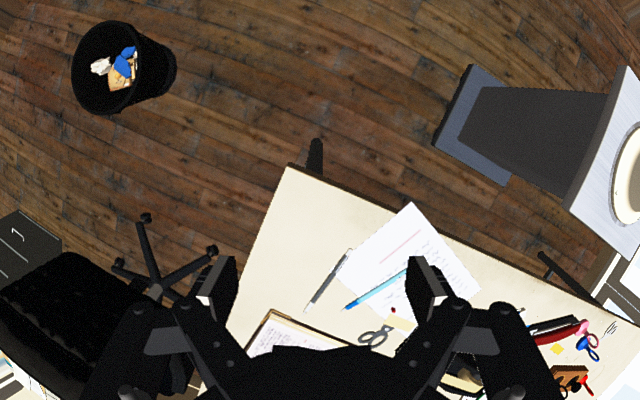

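The top view shows the holder at (276,188), with dark objects at (257,190) and (296,187), and the notepad at (395,163). The side view shows the ring in the far pocket at (301,190) and the knob in the near pocket at (287,212). The red, blue and pink look-alikes stand outside the holder. I'll enlarge to confirm.

```bash
python3 - <<'E'
from h import *
t=load('top0');s=load('side0')
a=cv2.resize(t['image'][120:280,180:440,::-1],None,fx=3,fy=3,interpolation=cv2.INTER_CUBIC)
b=cv2.resize(s['image'][150:260,230:410,::-1],None,fx=4,fy=4,interpolation=cv2.INTER_CUBIC)
cv2.imwrite('pics/ta.png',a);cv2.imwrite('pics/sb.png',b)
for p in((236,171),(314,168),(317,206),(238,209)): print(p,atz(t,*p,28).round(1))
for p in((257,190),(296,187)): print(p,atz(t,*p,60).round(1))
E
```

```text
(236, 171) [533.2 337.9  28. ]
(314, 168) [541.8 159.2  28. ]
(317, 206) [454.5 151.4  28. ]
(238, 209) [445.9 329.8  28. ]
(257, 190) [485.3 282.9  60. ]
(296, 187) [492.7 197.5  60. ]
```

View pics/ta.png

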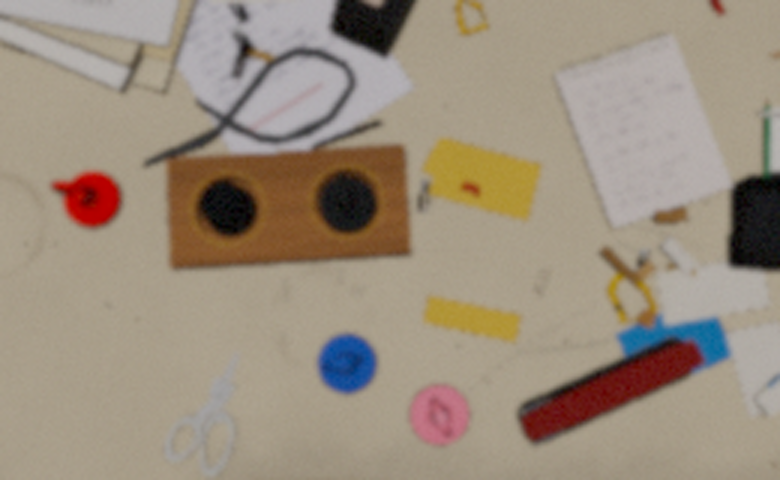

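View pics/sb.png

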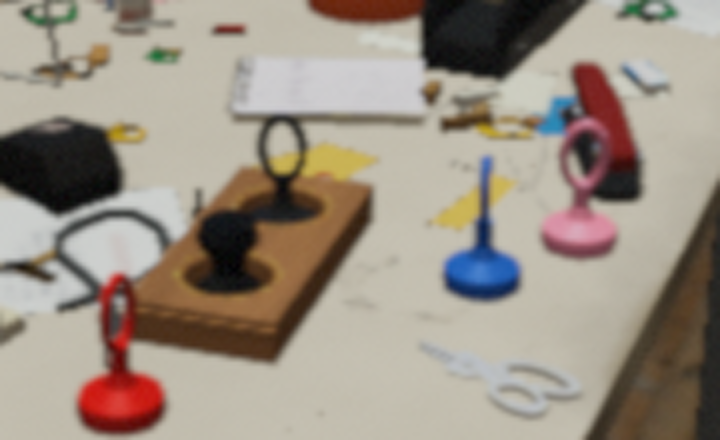

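The stamp is the black one with the ring, in the pocket nearer −y (top view (296,187), world about (494,200)). The black knob is in the other pocket, and the coloured ones are look-alikes. I'll move closer for a wrist view.

{"fn": "step_arm", "kwargs": {"series": [[0.22, 0.91, 0, 0, 0, 0], [0.22, 0.91, 0, 0, 0, 0], [0.22, 0.91, 0, 0, 0, 0], [0.22, 0.91, 0, 0, 0, 0], [0.22, 0.91, 0, 0, 0, 0], [0.22, 0.91, 0, 0, 0, 0], [0.22, 0.91, 0, 0, 0, 0], [0.22, 0.91, 0, 0, 0, 0], [0.22, 0.91, 0, 0, 0, 0], [0.22, 0.91, 0, 0, 0, 0]]}}

```text
clock: 0.98
position: [349.0, -199.2, 231.6]
ee_rot: [-0.217, 0.976, 0.0, 0.001]
contact_force: [-0.7, -1.2, 0.4]
gripper_width: 85.5
```

{"fn": "step_arm", "kwargs": {"series": [[0.22, 0.91, 0, 0, 0, 0], [0.22, 0.91, 0, 0, 0, 0], [0.22, 0.91, 0, 0, 0, 0], [0.22, 0.91, 0, 0, 0, 0], [0.22, 0.91, 0, 0, 0, 0], [0.22, 0.91, 0, 0, 0, 0], [0.22, 0.91, 0, 0, 0, 0], [0.22, 0.91, 0, 0, 0, 0], [0.22, 0.91, 0, 0, 0, 0], [0.22, 0.91, 0, 0, 0, 0], [0.22, 0.91, 0, 0, 0, 0], [0.22, 0.91, 0, 0, 0, 0]]}}

```text
clock: 1.98
position: [435.5, 159.3, 230.7]
ee_rot: [-0.213, 0.977, -0.0, -0.001]
contact_force: [-0.6, -0.8, -0.0]
gripper_width: 85.5
```

```bash
python3 - <<'E'
from h import *
d=grab('wrist','w1'); print(np.round(d['world_from_camera'],3).tolist())
s=arm.read_state();print(s['clock'],s['position'],s['ee_rot'],s['joints'])
cv2.imwrite('pics/w1b.png',cv2.resize(d['image'][:,:,::-1],(800,500),interpolation=cv2.INTER_CUBIC))
E
```

```text
[[-0.415, -0.861, -0.293, 359.784], [0.91, -0.392, -0.135, 122.527], [0.001, -0.323, 0.946, 373.545], [0.0, 0.0, 0.0, 1.0]]
2.0333 [435.44602816 158.766344   230.96929484] [-2.12426896e-01  9.77176780e-01 -1.97596454e-04 -5.62194316e-04] [ 7.01508082e-01  1.07613051e-01 -3.69065719e-01 -1.99614702e-04
 -1.09529609e+00 -1.84409710e+00]
```

View pics/w1b.png

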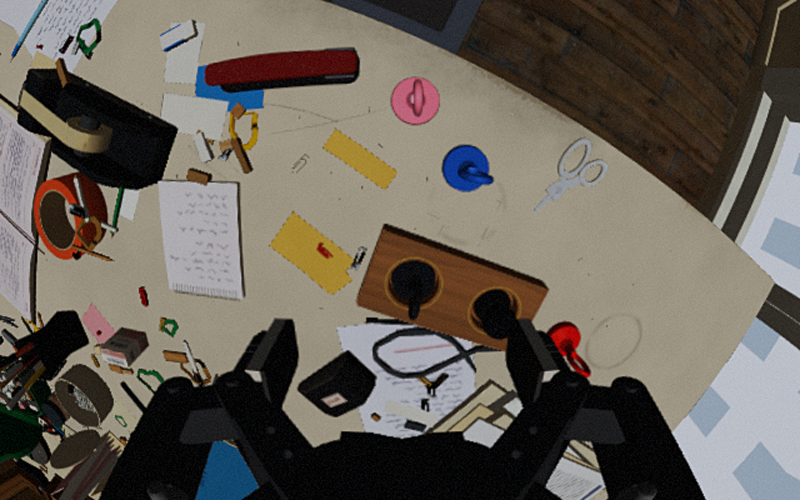

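The wrist view shows the holder, with the ring in the left pocket (about (330,228) at full scale) and the knob to the right. The notepad is at (160,190), with its binding at the bottom. I'll enlarge the ring and the pad.

```bash
python3 - <<'E'
from h import *
d=load('w1')
i=d['image'][:,:,::-1]
g=lambda c:np.clip(255*(c/255.)**0.5,0,255).astype('uint8')
cv2.imwrite('pics/c1.png',g(cv2.resize(i[170:290,280:440],None,fx=5,fy=5,interpolation=cv2.INTER_CUBIC)))
cv2.imwrite('pics/c2.png',cv2.resize(i[130:250,110:270],None,fx=5,fy=5,interpolation=cv2.INTER_CUBIC))
E
```

```text
(no output)
```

View pics/c1.png

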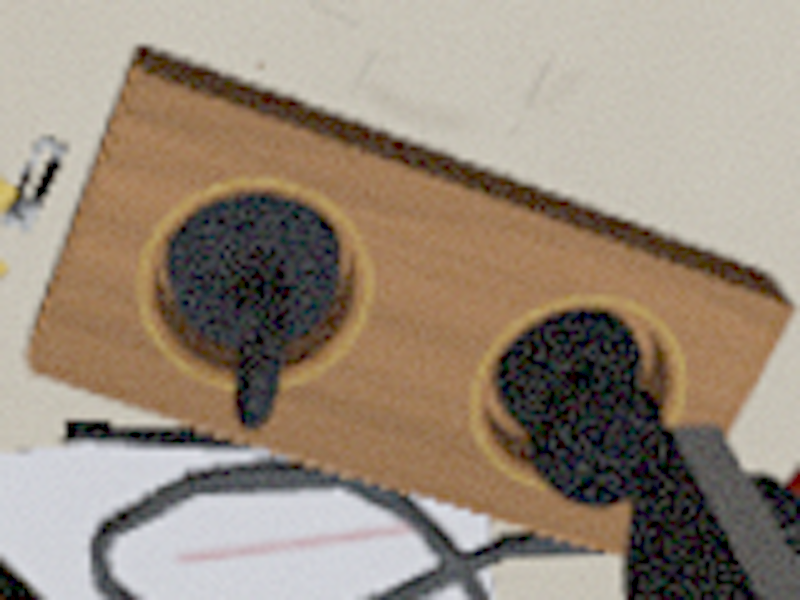

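View pics/c2.png

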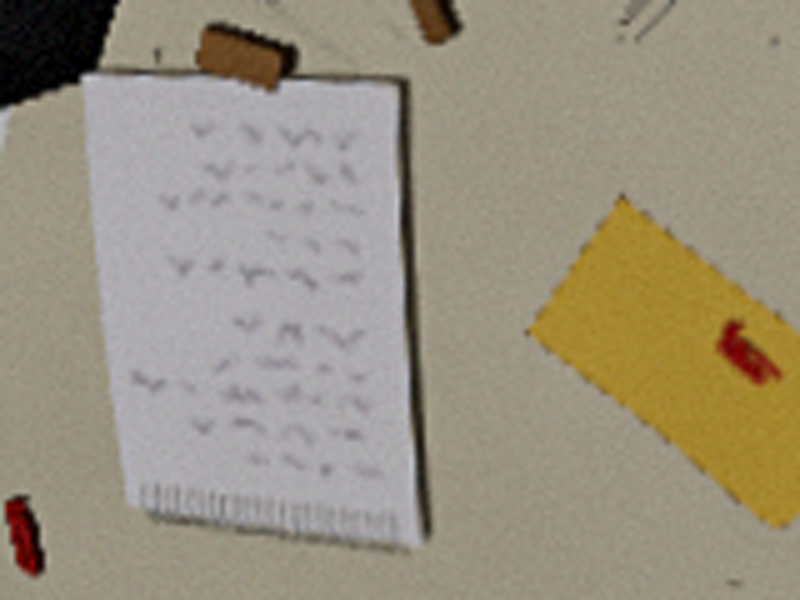

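```bash
python3 - <<'E'
from h import *
d=load('w1');t=load('top0')
f=lambda u,v,z,o:atz(d,o[0]+u/5,o[1]+v/5,z,True)
o=(280-.4,170-.4)
A=f(137,65,28,o);B=f(30,368,28,o);C=f(775,302,28,o)
print('corners',A,B,C,np.linalg.norm(A-B),np.linalg.norm(A-C))
print('rims',f(256,282,28,o),f(580,395,28,o))
print('stamp base top',f(254,272,26,o))
for z in(75,79): print('tip',f(252,420,z,o))
cam=d['world_from_camera'][:3,3];p=f(254,272,26,o)
print('yaw edge-on',np.degrees(np.arctan2(*(p-cam)[[1,0]])))
o=(110-.4,130-.4)
P=[f(u,v,z,o) for u,v,z in((85,75,9),(403,80,9),(425,540,9),(128,503,9))]
print('pad',np.round(P,1),[np.linalg.norm(P[i]-P[(i+1)%4]).round(1) for i in range(4)],np.mean(P,0))
# top view pad (crop x3 offset 180,120)
Q=[atz(t,180+u/3,120+v/3,9) for u,v in((613,228),(556,73),(672,34),(733,185))]
print('padtop',np.round(Q,1),np.mean(Q,0))
s=load('side0')
e=[atz(s,230+u/4,150+v/4,9) for u,v in((232,112),(240,60),(415,65),(424,120))];print('padside',np.round(e,1),np.mean(e,0))
E
```

```text
corners [457.95600958 149.67764043  28.        ] [541.68025098 156.78975583  28.        ] [447.49065147 323.85446426  28.        ] 84.02577451494656 174.49094440953544
rims [496.42903186 198.27484165  28.        ] [491.42516493 288.60349808  28.        ]
stamp base top [494.98522083 197.1192475   26.        ]
tip [508.46548463 201.44232821  75.        ]
tip [506.47339898 200.38499305  79.        ]
yaw edge-on 28.886094725234884
pad [[514.5 -97.7   9. ]
 [479.3  -3.8   9. ]
 [600.6  39.2   9. ]
 [635.3 -55.2   9. ]] [np.float64(100.3), np.float64(128.7), np.float64(100.5), np.float64(128.1)] [557.41969696 -29.38061971   9.        ]
padtop [[481.1  -4.    9. ]
 [603.6  39.1   9. ]
 [636.  -52.7   9. ]
 [515.6 -97.3   9. ]] [559.08258177 -28.73044758   9.        ]
padside [[597.   49.1   9. ]
 [630.9 -39.9   9. ]
 [512.6 -78.4   9. ]
 [474.1  13.1   9. ]] [553.65425257 -14.02149952   9.        ]
```

```bash
python3 - <<'E'
from h import *
d=load('w1');s=load('side0')
def pts(c,y):
    y=np.radians(y);w=np.array([np.cos(y),np.sin(y),0]);n=np.array([-w[1],w[0],0])
    a=np.linspace(0,2*np.pi,60);P=[]
    for e in(-3,3): P+= [c+w*15*np.cos(k)+np.array([0,0,22*np.sin(k)+64])+n*e for k in a]
    return np.array(P)
rows=[]
for y in(15,29,43):
    row=[]
    for D,fish,(u0,v0,w,h),sc in((d,True,(300,190,70,70),5),(s,False,(280,170,40,40),8.75)):
        im=np.clip(255*(D['image'][v0:v0+h,u0:u0+w,::-1]/255.)**.5,0,255).astype('uint8')
        im=cv2.resize(im,(350 if sc else 0,350),interpolation=cv2.INTER_CUBIC)[:, :260]if 0 else cv2.resize(im,(266,266),interpolation=cv2.INTER_CUBIC)
        k=266/w
        for p in pts(np.array([495.5,198,0]),y):
            u,v=(proj(D,p,fish)-[u0,v0]+.5)*k; cv2.circle(im,(int(u),int(v)),1,(0,0,255),-1)
        row.append(im)
    rows.append(np.vstack(row))
cv2.imwrite('pics/ov.png',np.hstack(rows))
E
```

```text
(no output)
```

View pics/ov.png

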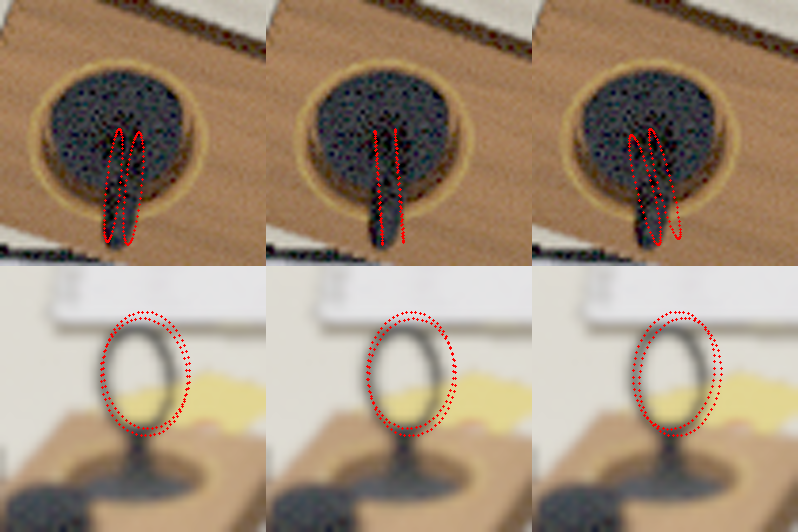

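{"fn": "step_arm", "kwargs": {"series": [[0.1475, 0.095, 0, 0, 0, 0.93], [0.1475, 0.095, 0, 0, 0, 0.93], [0.1475, 0.095, 0, 0, 0, 0.93], [0.1475, 0.095, 0, 0, 0, 0.93], [0.1475, 0.095, 0, 0, 0, 0.93], [0.1475, 0.095, 0, 0, 0, 0.93], [0.1475, 0.095, 0, 0, 0, 0.93], [0.1475, 0.095, 0, 0, 0, 0.93], [0.1475, 0.095, 0, 0, 0, 0.93], [0.1475, 0.095, 0, 0, 0, 0.93], [0.1475, 0.095, 0, 0, 0, 0.93], [0.1475, 0.095, 0, 0, 0, 0.93]]}}

```text
clock: 3.03
position: [494.7, 195.8, 231.6]
ee_rot: [0.811, -0.585, -0.0, -0.0]
contact_force: [-0.5, 0.4, -0.9]
gripper_width: 85.4
```

```bash
python3 - <<'E'
from h import *
d=grab('wrist','w2'); 
s=arm.read_state();print(s['clock'],s['position'],s['ee_rot'],s['joints'],d['world_from_camera'].round(2).tolist())
u,v=proj(d,(495.5,198,64),True);print(u,v)
u0,v0=int(u)-64,int(v)-64;u0=max(0,u0);v0=max(0,min(v0,400-128))
i=np.clip(255*(d['image'][v0:v0+128,u0:u0+128,::-1]/255.)**.5,0,255).astype('uint8')
print(u0,v0)
cv2.imwrite('pics/c3.png',cv2.resize(i,(600,600),interpolation=cv2.INTER_CUBIC))
E
```

```text
3.0833 [494.73200324 195.84423661 231.575012  ] [ 8.11770296e-01 -5.83976868e-01 -3.06926317e-05 -5.57102909e-05] [ 6.81916099e-01  2.26553731e-01 -2.18993795e-01 -9.80216595e-05
 -1.12515737e+00 -3.58315756e-01] [[-0.95, 0.3, 0.1, 521.26], [-0.32, -0.9, -0.31, 114.37], [-0.0, -0.33, 0.95, 374.23], [0.0, 0.0, 0.0, 1.0]]
319.4228227844038 179.0660056612047
255 115
```

View pics/c3.png

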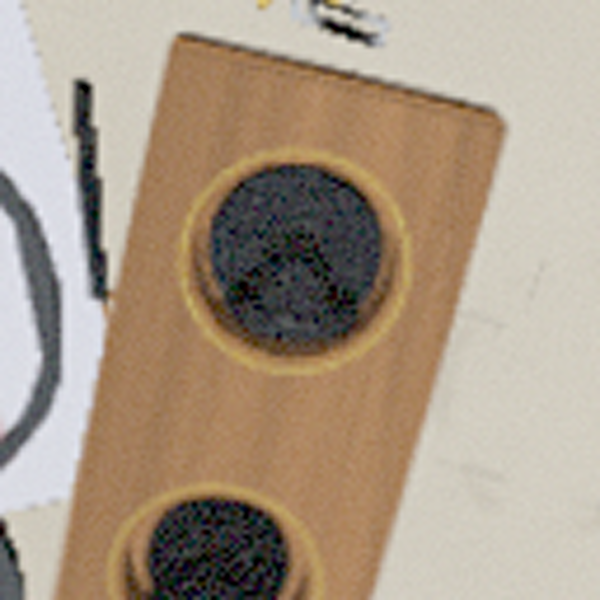

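View pics/w2.png

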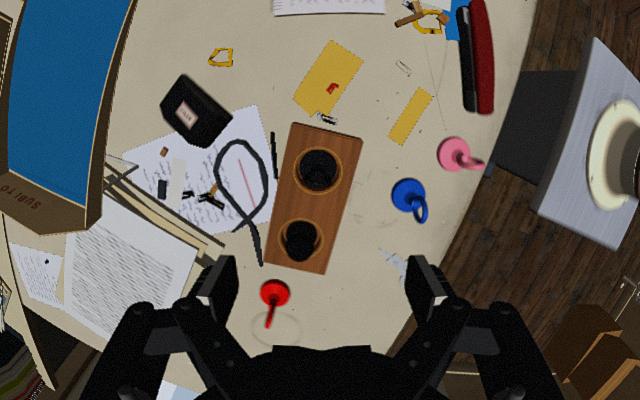

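```bash
python3 - <<'E'
from h import *
D=[arm.get_image('wrist') for _ in range(12)]
d=D[-1];d['image']=np.mean([x['image'] for x in D],0);pickle.dump(d,open('pics/w3.pkl','wb'))
u0,v0=290,140
i=d['image'][v0:v0+60,u0:u0+60,::-1].mean(2);print(i.min(),np.median(i))
j=np.clip(i*255/60,0,255).astype('uint8')
a=cv2.resize(j,(600,600),interpolation=cv2.INTER_CUBIC)
cv2.imwrite('pics/c4.png',a)
E
```

```text
2.722222222222222 66.47222222222223
```

View pics/c4.png

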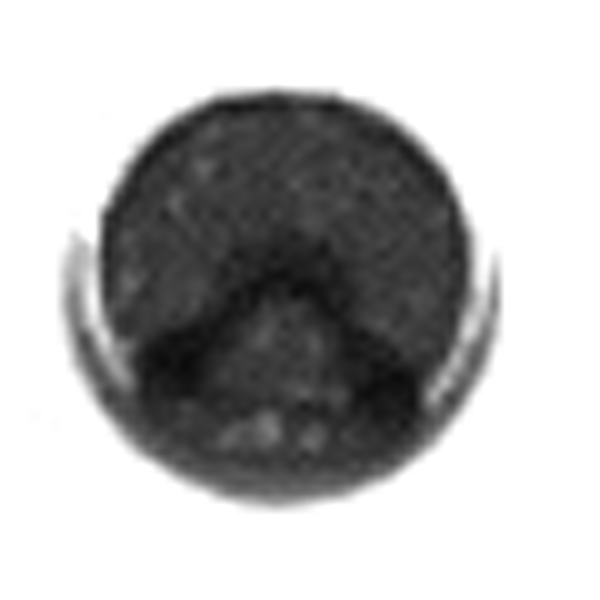

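```bash
python3 - <<'E'
from h import *
d=load('w3')
f=lambda u,v,z:atz(d,290+u/10-.5,140+v/10-.5,z,True)
a,b=f(172,368,64),f(392,396,64);e=b-a;print(a,b,np.linalg.norm(e),np.degrees(np.arctan2(-e[1],-e[0])),(a+b)/2)
print('base',f(285,285,26),'rim',f(285,285,28))
c0=cv2.imread('pics/c4.png');out=[]
for c,y in(((495.5,198),29),((496,197),25),((496,197),17)):
    im=c0.copy();yy=np.radians(y);w=np.array([np.cos(yy),np.sin(yy),0])
    for k in np.linspace(0,6.283,80):
        for r in((15,22),(9,16)):
            p=np.array([*c,64])+w*r[0]*np.cos(k)+np.array([0,0,r[1]*np.sin(k)])
            u,v=(proj(d,p,True)-[290,140]+.5)*10;cv2.circle(im,(int(u),int(v)),2,(0,0,255),-1)
        p=np.array([c[0]+23*np.cos(k),c[1]+23*np.sin(k),26]);u,v=(proj(d,p,True)-[290,140]+.5)*10;cv2.circle(im,(int(u),int(v)),2,(0,255,0),-1)
    out.append(cv2.resize(im[50:550,50:550],(266,266)))
cv2.imwrite('pics/ov2.png',cv2.resize(np.hstack(out),(798,266)))
E
```

```text
[509.12745775 200.99181906  64.        ] [486.48934316 196.73775272  64.        ] 23.03435070967578 10.642684955715836 [497.80840045 198.86478589  64.        ]
base [498.22817869 197.8455936   26.        ] rim [498.35984244 197.3758563   28.        ]
```

View pics/ov2.png

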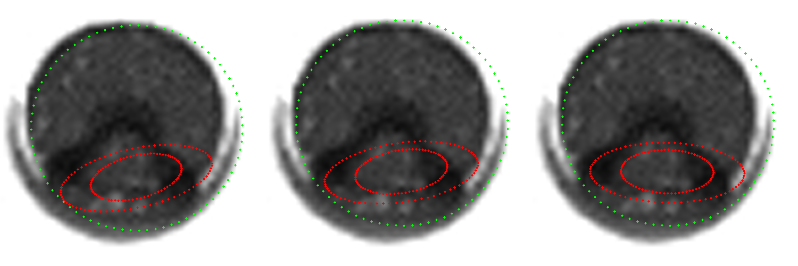

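{"fn": "step_arm", "kwargs": {"series": [[0.0875, -0.2625, -0.225, 0, 0, 0], [0.0875, -0.2625, -0.225, 0, 0, 0], [0.0875, -0.2625, -0.225, 0, 0, 0], [0.0875, -0.2625, -0.225, 0, 0, 0], [0.0875, -0.2625, -0.225, 0, 0, 0], [0.0875, -0.2625, -0.225, 0, 0, 0]]}}

```text
clock: 4.18
position: [529.9, 91.9, 140.7]
ee_rot: [0.81, -0.587, -0.0, 0.001]
contact_force: [0.1, -0.1, 0.2]
gripper_width: 85.3
```

```bash
python3 - <<'E'
from h import *
D=[arm.get_image('wrist') for _ in range(4)]
d=D[-1];d['image']=np.mean([x['image'] for x in D],0);pickle.dump(d,open('pics/w4.pkl','wb'))
s=arm.read_state();print(s['clock'],s['position'],d['world_from_camera'].round(1).tolist())
u,v=proj(d,(497,198,60),True);print(u,v)
u0,v0=int(u)-40,int(v)-40;u0=max(0,u0);v0=max(0,v0);print(u0,v0)
i=np.clip(255*(d['image'][v0:v0+80,u0:u0+80,::-1]/255.)**.5,0,255).astype('uint8')
cv2.imwrite('pics/c5.png',cv2.resize(i,(600,600),interpolation=cv2.INTER_CUBIC))
E
```

```text
4.3833 [530.47095681  93.85582289 142.55308486] [[-0.9, 0.3, 0.1, 556.6], [-0.3, -0.9, -0.3, 12.1], [-0.0, -0.3, 0.9, 285.1], [0.0, 0.0, 0.0, 1.0]]
320.0742315565214 315.132145107202
280 275
```

View pics/c5.png

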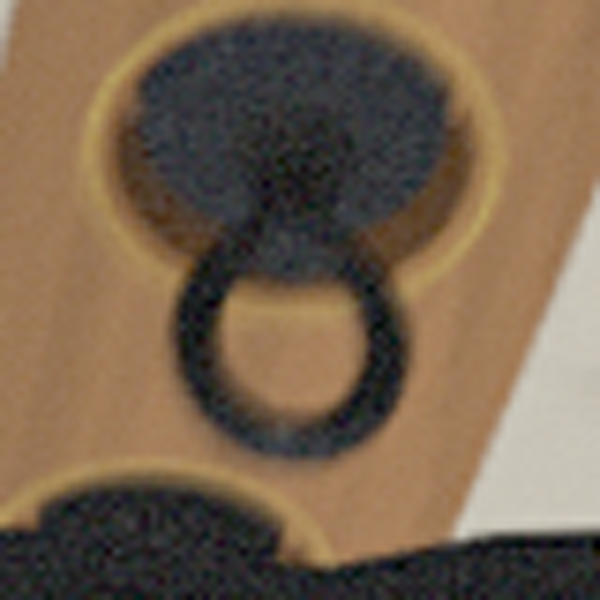

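```bash
cat > fit.py <<'E'
from h import *
from scipy.optimize import minimize
S=8
def torus(c,yaw,bz=7,dx=0):
    w=np.array([np.cos(yaw),np.sin(yaw),0]);n=np.array([-w[1],w[0],0]);z=np.array([0,0,1.])
    k=np.linspace(0,2*np.pi,72,endpoint=False);m=np.linspace(0,2*np.pi,12,endpoint=False)
    K,M=np.meshgrid(k,m)
    K,M=K.ravel()[:,None],M.ravel()[:,None]
    R,rt=12,3
    # ring mean radii 12 wide, 19 high
    return np.array([*c,bz+57])+w*((12+3*np.cos(M))*np.cos(K))+z*((19+3*np.cos(M))*np.sin(K))+n*3*np.sin(M)
def cost(p,views):
    t=0
    P=torus(p[:2],p[2])
    for D,(u0,v0,w,h),mask,minz in views:
        q=np.array([proj(D,x,True) for x in P if x[2]>minz])
        q=((q-[u0,v0]+.5)*S)
        im=np.zeros((h*S,w*S),np.uint8)
        for a in q: cv2.circle(im,(int(round(a[0])),int(round(a[1]))),S//2,1,-1)
        im=im>0;v=mask
        # sharpen: compare after blur
        t+=np.abs(cv2.GaussianBlur(im.astype(np.float32),(0,0),5)-v).sum()/v.sum()
    return t
E
python3 - <<'E'
from fit import *
import itertools
def view(tag,roi,keep):
    D=load(tag);u0,v0,w,h=roi
    g=D['image'][v0:v0+h,u0:u0+w].astype(np.float32).max(2)
    g=cv2.resize(g,(w*S,h*S),interpolation=cv2.INTER_CUBIC)
    wood=np.percentile(g,70);dark=8
    m=np.clip((wood-8-g)/(wood-8-dark),0,1)
    m=(m>0.5).astype(np.float32)
    return D,roi,cv2.GaussianBlur(m,(0,0),5),None
# w4: ring portion below rim: rows 275+300/7.5=315..340
a=view('w4',(298,317,42,22),0); b=view('w1',(322,248,20,10),0)
V=[(*a[:3],0),(*b[:3],0)]
cv2.imwrite('pics/m.png',np.vstack([cv2.resize(a[2]*255,(420,220)),cv2.resize(b[2]*255,(420,210))]))
for vs in(V,V[:1],V[1:]):
  best=None
  for y in range(-20,61,10):
    r=minimize(cost,[497,198,np.radians(y)],args=(vs,),method='Nelder-Mead',options=dict(initial_simplex=[[497,198,np.radians(y)],[499,198,np.radians(y)],[497,200,np.radians(y)],[497,198,np.radians(y+6)]],maxiter=40))
    print(y,r.x[:2].round(1),np.degrees(r.x[2]).round(1),r.fun.round(4))
  print()
E
```

```text
-20 [498.2 198.2] 16.7 0.579
-10 [498.1 198.2] 16.5 0.5735
0 [498.2 198.3] 16.6 0.584
10 [497.8 198.1] 16.1 0.5723
20 [498.  198.1] 16.6 0.576
30 [498.8 196.4] 31.5 0.7927
40 [499.1 196.5] 32.3 0.799
50 [498. 198.] 17.4 0.5841
60 [498.1 198.2] 16.2 0.5775

-20 [498.1 200. ] 10.1 0.2969
-10 [498.1 200.1] 10.1 0.2957
0 [498.2 200.1] 10.1 0.2981
10 [498.1 200.1] 11.2 0.2992
20 [498.  200.1] 11.4 0.2986
30 [498. 200.] 11.6 0.2978
40 [498.1 200.2] 10.0 0.2987
50 [498.1 200.1] 10.9 0.2972
60 [498.1 200.1] 10.1 0.2959

-20 [497.6 197.8] 16.7 0.0631
-10 [497.6 197.7] 17.2 0.0618
0 [497.6 197.7] 17.2 0.0623
10 [497.6 197.8] 16.8 0.0625
20 [497.8 197.8] 17.3 0.0705
30 [498.7 195.9] 32.3 0.1371
40 [499.  195.5] 37.7 0.1599
50 [498.9 195.3] 38.8 0.159
60 [498.8 196. ] 32.0 0.1391
[ WARN:0@1.126] global loadsave.cpp:1063 imwrite_ Unsupported depth image for selected encoder is fallbacked to CV_8U.
```

View pics/m.png

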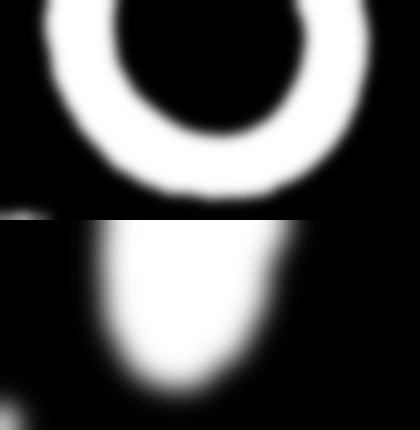

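{"fn": "step_arm", "kwargs": {"series": [[-0.08, 0.265, -0.05, 0, 0, -0.05], [-0.08, 0.265, -0.05, 0, 0, -0.05], [-0.08, 0.265, -0.05, 0, 0, -0.05], [-0.08, 0.265, -0.05, 0, 0, -0.05], [-0.08, 0.265, -0.05, 0, 0, -0.05], [-0.08, 0.265, -0.05, 0, 0, -0.05]]}}

```text
clock: 4.88
position: [497.9, 199.4, 122.0]
ee_rot: [0.787, -0.617, 0.0, -0.001]
contact_force: [-0.7, 1.1, -0.0]
gripper_width: 85.4
```

```bash
python3 - <<'E'
from h import *
D=[arm.get_image('wrist') for _ in range(4)]
d=D[-1];d['image']=np.mean([x['image'] for x in D],0);pickle.dump(d,open('pics/w5.pkl','wb'))
s=arm.read_state();print(s['clock'],s['position'],s['ee_rot'],2*np.degrees(np.arctan2(s['ee_rot'][1],s['ee_rot'][0]))+90)
i=np.clip(255*(d['image'][:,:,::-1]/255.)**.4,0,255).astype('uint8')[130:380,150:490]
cv2.imwrite('pics/c6.png',cv2.resize(i,(800,588),interpolation=cv2.INTER_CUBIC))
E
```

```text
5.0833 [498.18141917 197.9756709  121.7341884 ] [ 7.86385161e-01 -6.17736393e-01  8.85529215e-05 -3.45884617e-04] 13.697950873155875
```

View pics/c6.png

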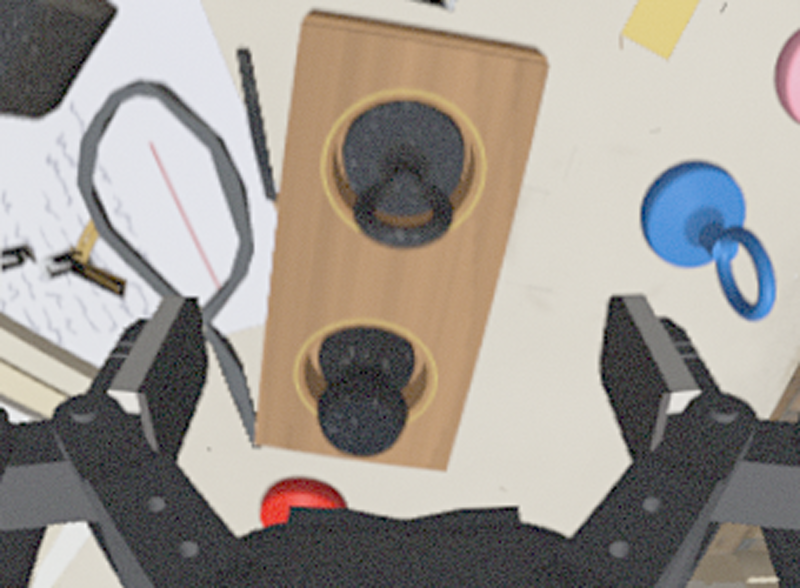

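The ring is centred between the fingers and square to them, so I'll descend and close.

{"fn": "step_arm", "kwargs": {"series": [[0, 0, -0.06, 0, 0, 0], [0, 0, -0.12, 0, 0, 0], [0, 0, -0.16, 0, 0, 0], [0, 0, -0.193, 0, 0, 0], [0, 0, -0.193, 0, 0, 0], [0, 0, -0.193, 0, 0, 0]]}}

```text
clock: 5.58
position: [498.0, 197.8, 43.9]
ee_rot: [0.786, -0.618, -0.0, 0.001]
contact_force: [0.5, 0.2, 1.0]
gripper_width: 85.9
```

{"fn": "step_arm", "kwargs": {"series": [[0, 0, 0, 0, 0, 0], [0, 0, 0, 0, 0, 0], [0, 0, 0, 0, 0, 0], [0, 0, 0, 0, 0, 0], [0, 0, 0, 0, 0, 0], [0, 0, 0, 0, 0, 0], [0, 0, 0, 0, 0, 0], [0, 0, 0, 0, 0, 0]], "jaw": -1}}

```text
clock: 6.25
position: [498.5, 199.0, 45.0]
ee_rot: [0.787, -0.617, 0.0, -0.001]
contact_force: [-0.2, -0.8, 6.2]
gripper_width: 27.0
```

```bash
python3 - <<'E'
from h import *
d=grab('wrist','w6');s=arm.read_state();print({k:np.round(s[k],2) for k in('clock','position','contact_force','wrist_torque','gripper_width')})
i=np.clip(255*(d['image'][:,:,::-1]/255.)**.4,0,255).astype('uint8')[150:400,150:490]
cv2.imwrite('pics/c7.png',cv2.resize(i,(800,588),interpolation=cv2.INTER_CUBIC))
E
```

```text
{'clock': np.float64(6.3), 'position': array([498.5 , 198.96,  45.04]), 'contact_force': array([-0.86, -1.  ,  4.87]), 'wrist_torque': array([-0.12,  0.17,  0.01]), 'gripper_width': np.float64(27.27)}
```

View pics/c7.png

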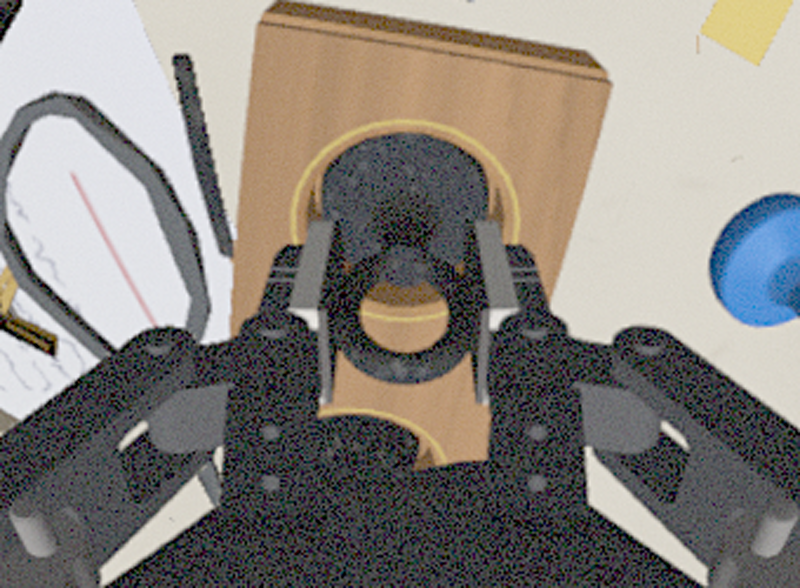

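Both pads hold the ring at 27 mm. Lifting straight up.

{"fn": "step_arm", "kwargs": {"series": [[0, 0, 0.02, 0, 0, 0], [0, 0, 0.04, 0, 0, 0], [0, 0, 0.06, 0, 0, 0], [0, 0, 0.08, 0, 0, 0], [0, 0, 0.12, 0, 0, 0], [0, 0, 0.16, 0, 0, 0], [0, 0, 0.2, 0, 0, 0], [0, 0, 0.2, 0, 0, 0], [0, 0, 0.2, 0, 0, 0]]}}

```text
clock: 7.05
position: [498.2, 199.0, 125.2]
ee_rot: [0.787, -0.617, 0.0, -0.001]
contact_force: [-0.4, 1.5, -1.4]
gripper_width: 26.9
```

```bash
python3 - <<'E'
from h import *
d=grab('wrist','w7');e=grab('side','s7');s=arm.read_state();print({k:np.round(s[k],3) for k in('clock','position','ee_rot','contact_force','wrist_torque','gripper_width')})
i=np.clip(255*(d['image'][:,:,::-1]/255.)**.4,0,255).astype('uint8')[120:400,150:490]
j=np.clip(255*(e['image'][:,:,::-1]/255.)**.6,0,255).astype('uint8')[100:260,220:420]
cv2.imwrite('pics/c8.png',np.hstack([cv2.resize(i,(400,330)),cv2.resize(j,(400,330),interpolation=cv2.INTER_CUBIC)]))
E
```

```text
{'clock': np.float64(7.15), 'position': array([497.219, 198.26 , 123.535]), 'ee_rot': array([ 0.787, -0.617, -0.   ,  0.001]), 'contact_force': array([ 0.145, -0.299, -1.341]), 'wrist_torque': array([-0.051,  0.014, -0.046]), 'gripper_width': np.float64(26.835)}
```

View pics/c8.png

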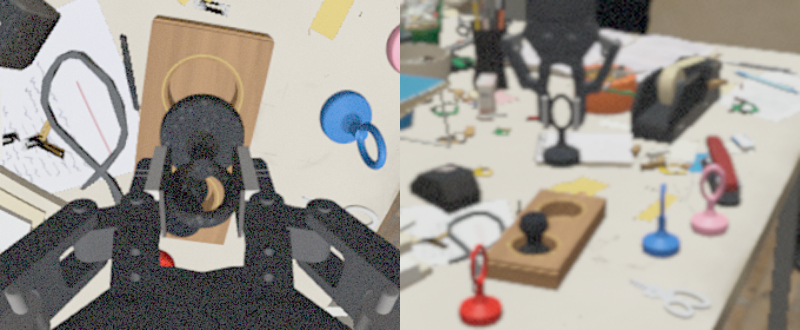

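```bash
python3 - <<'E'
from h import *
out=[]
for tag,fish,(u0,v0,w,h) in(('w7',True,(250,170,140,140)),('s7',False,(270,125,60,60))):
    d=load(tag);k=400/w
    im=np.clip(255*(d['image'][v0:v0+h,u0:u0+w,::-1]/255.)**.4,0,255).astype('uint8');im=cv2.resize(im,(400,400),interpolation=cv2.INTER_CUBIC)
    bz=124-37
    for a in np.linspace(0,6.28,60):
        for z,col in((0,(0,0,255)),(17,(0,255,0))):
            u,v=(proj(d,(498+23*np.cos(a),198.5+23*np.sin(a),bz+z),fish)-[u0,v0]+.5)*k;cv2.circle(im,(int(u),int(v)),1,col,-1)
        p=np.array([498,198.5,bz+57])+15*np.cos(a)*np.array([.97,.242,0])+np.array([0,0,22*np.sin(a)])
        u,v=(proj(d,p,fish)-[u0,v0]+.5)*k;cv2.circle(im,(int(u),int(v)),1,(255,255,0),-1)
    out.append(im)
cv2.imwrite('pics/c9.png',np.hstack(out))
E
```

```text
(no output)
```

View pics/c9.png

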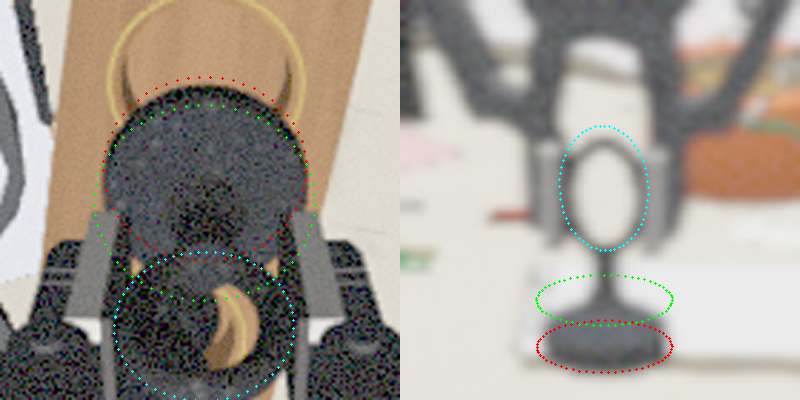

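{"fn": "step_arm", "kwargs": {"series": [[0.008, -0.03, 0, 0, 0, 0], [0.025, -0.1, 0, 0, 0, 0], [0.045, -0.18, 0, 0, 0, 0], [0.065, -0.26, 0, 0, 0, 0], [0.085, -0.34, 0, 0, 0, 0], [0.105, -0.42, 0, 0, 0, 0], [0.125, -0.49, 0, 0, 0, 0], [0.138, -0.54, 0, 0, 0, 0], [0.145, -0.569, 0, 0, 0, 0], [0.145, -0.569, -0.05, 0, 0, 0], [0.145, -0.569, -0.1, 0, 0, 0], [0.145, -0.569, -0.1, 0, 0, 0]]}}

```text
clock: 8.15
position: [552.4, -29.9, 79.8]
ee_rot: [0.786, -0.618, -0.003, 0.003]
contact_force: [-0.5, 0.0, -1.7]
gripper_width: 27.1
```

```bash
python3 - <<'E'
from h import *
out=[]
s=arm.read_state();print({k:np.round(s[k],3) for k in('clock','position','ee_rot','contact_force','wrist_torque','gripper_width')})
for tag,n,fish,(u0,v0,w,h) in(('w8','wrist',True,(210,80,240,240)),('s8','side',False,(260,120,90,90))):
    d=grab(n,tag);k=400/w
    im=np.clip(255*(d['image'][v0:v0+h,u0:u0+w,::-1]/255.)**.4,0,255).astype('uint8');im=cv2.resize(im,(400,400),interpolation=cv2.INTER_CUBIC)
    for a in np.linspace(0,6.28,60):
      for z,col in((9,(0,0,255)),(47,(0,255,0))):
        u,v=(proj(d,(556+23*np.cos(a),-29+23*np.sin(a),z),fish)-[u0,v0]+.5)*k;cv2.circle(im,(int(u),int(v)),1,col,-1)
    out.append(im)
cv2.imwrite('pics/c10.png',np.hstack(out))
E
```

```text
{'clock': np.float64(8.15), 'position': array([552.372, -29.86 ,  79.833]), 'ee_rot': array([ 0.786, -0.618, -0.003,  0.003]), 'contact_force': array([-0.542,  0.037, -1.723]), 'wrist_torque': array([-0.02 ,  0.167,  0.052]), 'gripper_width': np.float64(27.111)}
```

View pics/c10.png

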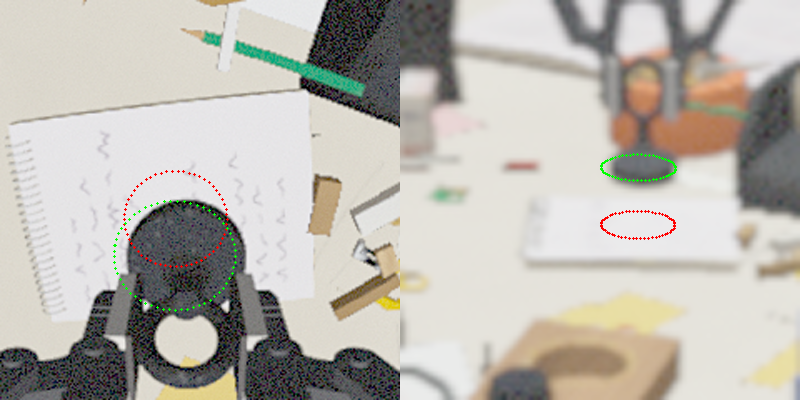

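The target is central on the page in both views. Lowering gently.

{"fn": "step_arm", "kwargs": {"series": [[0, 0, 0, 0, 0, 0], [0, 0, -0.03, 0, 0, 0], [0, 0, -0.055, 0, 0, 0], [0, 0, -0.075, 0, 0, 0], [0, 0, -0.085, 0, 0, 0], [0, 0, -0.085, 0, 0, 0], [0, 0, -0.085, 0, 0, 0]]}}

```text
clock: 8.83
position: [556.0, -28.9, 50.1]
ee_rot: [0.787, -0.617, 0.0, 0.0]
contact_force: [-1.0, -0.7, 0.2]
gripper_width: 27.0
```

{"fn": "step_arm", "kwargs": {"series": [[0, 0, -0.0025, 0, 0, 0], [0, 0, -0.005, 0, 0, 0], [0, 0, -0.0075, 0, 0, 0], [0, 0, -0.0075, 0, 0, 0], [0, 0, -0.0075, 0, 0, 0], [0, 0, -0.0075, 0, 0, 0]]}}

```text
clock: 9.33
position: [555.9, -29.0, 47.2]
ee_rot: [0.787, -0.617, 0.0, -0.0]
contact_force: [-0.6, 0.5, -1.1]
gripper_width: 27.4
```

{"fn": "step_arm", "kwargs": {"series": [[0, 0, -0.002, 0, 0, 0], [0, 0, -0.004, 0, 0, 0], [0, 0, -0.004, 0, 0, 0], [0, 0, -0.004, 0, 0, 0], [0, 0, -0.004, 0, 0, 0]]}}

```text
clock: 9.75
position: [556.1, -29.1, 47.1]
ee_rot: [0.787, -0.617, 0.0, -0.0]
contact_force: [-3.7, 0.9, 8.2]
gripper_width: 27.5
```

```bash
cat > pl.py <<'E'
from h import *
import sys
out=[]
s=arm.read_state();print({k:np.round(s[k],3) for k in('clock','position','contact_force','wrist_torque','gripper_width')})
for tag,n,fish,(u0,v0,w,h) in(('wp'+sys.argv[1],'wrist',True,(210,120,240,240)),('sp'+sys.argv[1],'side',False,(285,130,60,60))):
    d=grab(n,tag);k=400/w
    im=np.clip(255*(d['image'][v0:v0+h,u0:u0+w,::-1]/255.)**.4,0,255).astype('uint8');im=cv2.resize(im,(400,400),interpolation=cv2.INTER_CUBIC)
    for a in np.linspace(0,6.28,60):
      for z,col in((9,(0,0,255)),):
        u,v=(proj(d,(556+23*np.cos(a),-29+23*np.sin(a),z),fish)-[u0,v0]+.5)*k;cv2.circle(im,(int(u),int(v)),1,col,-1)
    out.append(im)
cv2.imwrite(f'pics/p{sys.argv[1]}.png',np.hstack(out))
E
python3 pl.py 1
```

```text
{'clock': np.float64(9.75), 'position': array([556.133, -29.064,  47.059]), 'contact_force': array([-3.731,  0.877,  8.239]), 'wrist_torque': array([0.038, 0.842, 0.051]), 'gripper_width': np.float64(27.484)}
```

View pics/p1.png

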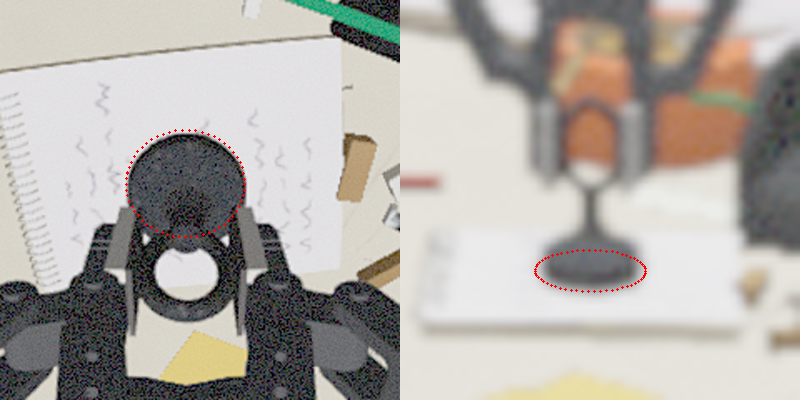

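{"fn": "step_arm", "kwargs": {"series": [[0, 0, 0.002, 0, 0, 0], [0, 0, 0.002, 0, 0, 0], [0, 0, 0.002, 0, 0, 0]]}}

```text
clock: 10.1
position: [556.1, -29.1, 47.1]
ee_rot: [0.787, -0.617, 0.0, -0.0]
contact_force: [-2.4, 0.3, 5.9]
gripper_width: 27.0
```

{"fn": "step_arm", "kwargs": {"series": [[0, 0, 0, 0, 0, 0], [0, 0, 0, 0, 0, 0], [0, 0, 0, 0, 0, 0], [0, 0, 0, 0, 0, 0], [0, 0, 0, 0, 0, 0], [0, 0, 0, 0, 0, 0], [0, 0, 0, 0, 0, 0], [0, 0, 0, 0, 0, 0]], "jaw": 1}}

```text
clock: 10.77
position: [555.9, -29.0, 46.3]
ee_rot: [0.787, -0.617, -0.0, 0.0]
contact_force: [0.5, -0.4, 0.0]
gripper_width: 85.6
```

```bash
python3 pl.py 2
```

```text
{'clock': np.float64(10.767), 'position': array([555.879, -28.972,  46.257]), 'contact_force': array([ 0.525, -0.443,  0.001]), 'wrist_torque': array([ 0.045,  0.008, -0.01 ]), 'gripper_width': np.float64(85.582)}
```

View pics/p2.png

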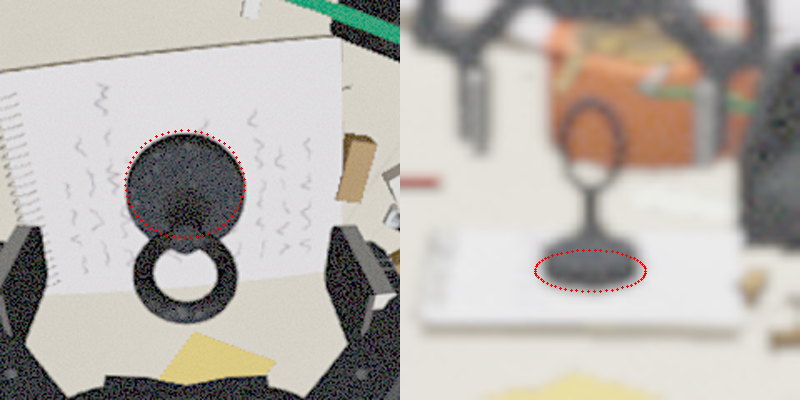

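The stamp is released and standing. Retreating straight up.

{"fn": "step_arm", "kwargs": {"series": [[0, 0, 0.05, 0, 0, 0], [0, 0, 0.12, 0, 0, 0], [0, 0, 0.2, 0, 0, 0], [0, 0, 0.3, 0, 0, 0], [0, 0, 0.35, 0, 0, 0], [0, 0, 0.35, 0, 0, 0], [0, 0, 0.35, 0, 0, 0]]}}

```text
clock: 11.45
position: [556.3, -28.8, 187.8]
ee_rot: [0.787, -0.617, 0.001, -0.001]
contact_force: [0.3, 0.2, -0.6]
gripper_width: 85.4
```

```bash
python3 - <<'E'
from h import *
s=arm.read_state();print({k:np.round(s[k],2) for k in('clock','position','contact_force')})
d=grab('wrist','w9');e=grab('side','s9')
g=lambda i:np.clip(255*(i[:,:,::-1]/255.)**.5,0,255).astype('uint8')
cv2.imwrite('pics/f.png',np.hstack([cv2.resize(g(d['image'])[100:350,200:450],(400,400)),cv2.resize(g(e['image'])[130:250,240:360],(400,400),interpolation=cv2.INTER_CUBIC)]))
E
```

```text
{'clock': np.float64(11.45), 'position': array([556.33, -28.78, 187.75]), 'contact_force': array([ 0.3 ,  0.23, -0.63])}
```

View pics/f.png

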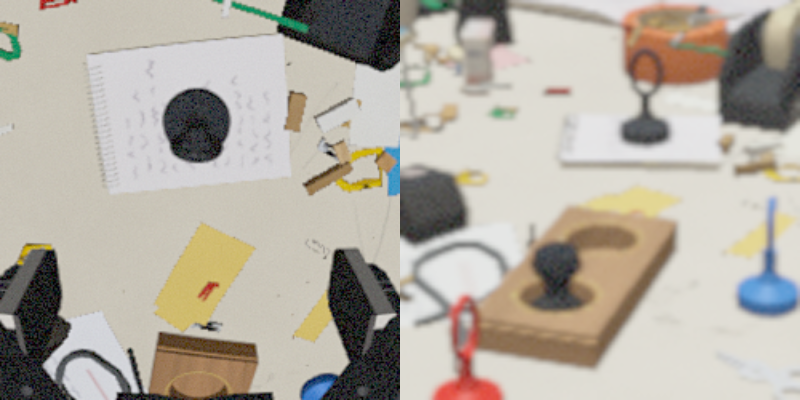

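The stamp stands upright in the middle of the page, the knob is still in its pocket and the look-alikes haven't moved. Handing in.

```bash
python3 -c "
from bench import arm
print(arm.job_done())"
```

```text
the job is handed in; nothing more can be done
None
```

The black stamp is out of the holder and standing upright on the notepad, and I handed the job in at about 11.5 s of the 42 s allowed. I gripped it across its ring, lifted it 80 mm straight up, set it down near the page centre at about (556, −29) mm, and released it.

**Last checks:** After I backed the arm off, the wrist and side views showed the stamp upright and wholly on the page, clear of the wire binding. The knob was still in its pocket. The blue and red look-alikes I could see hadn't been touched; the pink one was outside those last pictures. The measured force was about zero both after release and after backing off.

**Forces:** The highest reading while setting down was about 8 N, so the contact was light, though not quite zero. The ends of my moves showed no more than that, but I didn't log force continuously.

**Disagreements:**
- **Ring angle:** my estimates ranged from about 10° to 29° depending on the view. I used 14°, and a closer view confirmed it before I gripped.
- **Notepad centre:** the side camera put it about 15 mm off from the other two views, so I used those two.
- **Grip width:** the jaws stopped at 27 mm rather than 30 mm, but the hold was secure.

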